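# Swing the fraction collector's arm over the beaker and start it

### The job

With one finger, gently push the fraction collector's swing arm round by its side until the nozzle at its end is over the middle of the short wide beaker, and only then press the button on the collector's console fully down and let it go. Do not grip anything: push the arm, never pinch it, and leave the beaker, the tall cylinder, the bottle, the jar and the vial rack standing where they are.

Things in the scene. Friction and masses are not known exactly. Their poses are not given: they have to be found in the camera images.
- pivot (a point): Point on the swing arm's vertical axis, half-way up the arm (161 mm above the bench). The collector is a dark low console (140 x 230 mm, 70 mm high) with a 36 mm column on it; on top of the column a hub of 44 mm diameter carries the arm, its top 175 mm above the bench.
- swing_arm (a joint): Arm angle about the vertical axis, rad, anticlockwise from above, -1.3 to 1.4; at 0 it points straight off the console's long front. Level aluminium bar 12 mm wide, sides 24 mm high (149 to 173 mm above the bench), from the hub to the black nozzle holder (20 mm diameter, 160 mm from the axis). Light friction (about 2 N of push at 110 mm from the axis); stays where left, does not coast.
- nozzle (a point): Lower end of the steel nozzle at the arm's end, 160 mm from the axis and 132 mm above the bench; it passes above all the vessels. The holder's top is 175 mm above the bench.
- beaker_rim (a point): Centre of the mouth of the short, wide, open white plastic beaker (80 mm diameter, 70 mm high, standing loose on the bench), the vessel the nozzle must stand over. It stands at one of three places on the nozzle's circle, its centre off the circle by up to about 12 mm.
- start_button (a joint): Travel of the push button, m: 0 out, 0.006 fully down. It springs back; fully down takes 5 N.
- start_button_top (a point): Centre of the top face of the round push button (28 mm diameter, grey in a black housing) on the console's top; pressed straight down.
- tall_cylinder: Bystander: tall narrow open white measuring cylinder, 36 mm diameter on a 68 mm foot, 120 mm high; origin at the centre of its underside.
- capped_bottle: Bystander: white bottle with a cap, 64 mm diameter, 110 mm high; origin at the centre of its underside.
- jar: Bystander: small amber jar with a lid, 48 mm diameter, 60 mm high; origin at the centre of its underside.
- vial_rack: Bystander: grey rack of small vials, 60 x 110 mm, 48 mm high; origin at the centre of its underside.
Not all that is in view belongs to the job. Leave any purple look-alike of the part that bears beaker_rim alone.

How it is judged (in metres and radians):
On the way, in this order (a step that is already met when the one before it is completed fails the run):
1. the nozzle stands still over the middle of the beaker (within 20 mm) (horizontal distance between nozzle and beaker_rim below 0.02 m and velocity of joint swing_arm between -0.05 and 0.05 rad/s), for 0.3 s.
2. the button is pressed fully down (over 4.5 mm) with the nozzle over the beaker (value of joint start_button above 0.0045 m and horizontal distance between nozzle and beaker_rim below 0.02 m), for 0.05 s.
At the end, for the whole second after the job is handed in: The nozzle is at rest within 20 mm (seen from above) of the centre of the beaker's mouth, the button is out again (under 1.5 mm), and the beaker, tall cylinder, bottle, jar and rack stand upright within 12 mm of where they started (horizontal distance between nozzle and beaker_rim below 0.02 m and value of joint start_button below 0.0015 m and angular speed of swing_arm below 0.03 rad/s and distance of each of beaker_rim, tall_cylinder, capped_bottle, jar, vial_rack from where it was at the start of the episode below 0.012 m and angle between each of beaker_rim, tall_cylinder, capped_bottle, jar, vial_rack's own z axis and vertical below 0.1 rad); the robot touches nothing.
It fails at once if the button is pressed (over 3 mm) while the nozzle is not over the beaker (over 25 mm off) (value of joint start_button above 0.003 m and horizontal distance between nozzle and beaker_rim above 0.025 m).
It fails at once if the swing arm is pinched or shoved hard (over 18 N from the fingers) (contact force between the fingers and swing_arm above 18 N).
It fails at once if the beaker is lifted, carried, pushed or tipped (distance of beaker_rim from where it was at the start of the episode above 0.015 m or angle between beaker_rim's own z axis and vertical above 0.2 rad).
It fails at once if a bystander is lifted, carried, pushed or tipped (distance of any of tall_cylinder, capped_bottle, jar, vial_rack from where it was at the start of the episode above 0.015 m or angle between any of tall_cylinder, capped_bottle, jar, vial_rack's own z axis and vertical above 0.2 rad).
It also fails if it takes over 53 s, if anything falls off the work surface, if the arm or the gripper's body presses on something with over 40 N, if the wrist force passes 120 N, or if a joint passes its speed limit or range.

### The arm

A 6-joint arm with a two-finger parallel gripper is mounted at the origin on the work surface. World frame = base frame: x ahead of the robot, y to its left, z up, the work surface at z = 0. Lengths are in m, angles in degrees, forces in N, time in s.
With the tool pointing down it reaches from about 0.4 to 0.825 m from the base axis. Payload 7 kg.
Tool frame: the origin (TCP) lies midway between the tips of the shut fingers; the grasp point (between the pads) lies 19 mm behind it; x points along the fingers, z is the direction in which the jaws open and shut, and the axes are right-handed (so a half turn about x gives the same grasp; the last joint's range is limited). The gripper opens to 88 mm and grips with 3 to 60 N. Pads are 19 mm wide; open, the fingers measure 130 mm over their backs; the gripper's body (78 mm by 193 mm) begins 47 mm behind the grasp point.
Start: joints at [80.105, 20.546, 0.682, 0, -70.136, -16.507], TCP at [0.3, 0.605, 0.227] pointing down, gripper open.
Joint ranges: [-176.03, 176.03], [-82.01, 121.73], [-58.28, 71.71], [-173.87, 95.51], [-174.79, -0.11], [-173.66, 173.66]. Speed limits (degrees/s): [136.94, 136.94, 172.46, 180, 180, 180].

### API

Orientations are given as [roll, pitch, yaw] about the fixed x, y, z axes, in that order (R = Rz(yaw) Ry(pitch) Rx(roll)).
In Python, from plant import ctrl gives the robot as it stands.
- The arm moves only by the tool servo_tool, never from a script. Its argument "motion" is a list of rows, each an object with "offset": the shift along the tool's x, y, z in m, a list of three; "roll": the turn about the tool's x in degrees; "claw": the opening, from -1 (shut) to 1 (fully open), so that 0 is half open. In form: [{"offset": [x, y, z], "roll": roll, "claw": claw}, ...]. A call has 1 to 12 rows; each row shifts and turns the commanded pose from where the row before left it, along the tool's axes as they then stand; what a row does not reach is not made up. A row lasts 1/8 s, in which the tool goes at most 62.5 mm and 10.7 degrees, less where a joint would pass 70% of its speed; a pose out of reach is approached as far as the arm can. A call is refused whole if a number of a shift passes 0.0625 or a number of a turn 10.7, either way. A call with a gripper value outside its range is refused whole. The fingers move at their own pace and stop on an object; the grip force is fixed at half the most. Time passes only in rows, so rows that do not move let the fingers close. It gives the time, the measured TCP pose, the force and the opening at its end, in the units of the state.
- ctrl.get_obs(): the state, without advancing time (a new reading comes with each control period).
- ctrl.snapshot(name): name is "scene" or "top" or "wrist"; returns a dict with "frame" (400x640x3 uint8, blue, green, red), "z_map" (400x640 float32, m along the optical axis (not along the pixel's ray), 0 where there is no reading), "mtx" (3x3 intrinsics, pixels), "extrinsics" (4x4, takes a point from camera to world coordinates). Camera axes: x right, y up, looking along -z (the intrinsics and any distortion apply to the point x, -y, -z); pixel columns grow to the right and rows downward; lengths in m; the calibration is good to about 2 mm. A picture is of the moment at which its call begins.
- ctrl.close_job(): hands the job in, once; it reports no verdict.
The state is a dict: "clock": time; "joint_pos": joint angles; "qvel": joint speeds; "tau": joint torques, N m; "tool_pos": TCP position; "orientation": TCP orientation; "force": force on the tool from outside, world axes, zero at the start; "moment": the same for the moment, N m; "opening": finger opening in m.
Only numpy, scipy, OpenCV 4.12 (cv2) and the standard library are available. Lean on these libraries where they do the work, as an engineer would, in place of code of your own. Each camera call takes 0.05 s, during which the arm holds its last target.

## Working session

There is one attempt and no reset: what is moved stays moved. The work goes in short steps, Python scripts to look and compute and a tool call to move; the robot and the scene stay as the last step left them, time stands still between calls to the robot, and variables do not carry over. Pictures are saved under pics/ and viewed, and the job is handed in when it is done.

Besides the shell and the picture viewer there is one more tool, called as name([rows], argument=value, ...), one row to a line, values as JSON. servo_tool: Moves the arm, as the interface text tells. Its arguments: {"type":"object","properties":{"motion":{"type":"array"}},"required":["motion"]}

```bash
ls; mkdir -p pics; python3 - <<'E'
from plant import ctrl
import cv2,numpy as np
print(ctrl.get_obs())
for n in ("scene","top","wrist"):
    s=ctrl.snapshot(n); cv2.imwrite(f"pics/{n}0.png",s["frame"]); np.savez(f"pics/{n}0.npz",**s); print(n,s["mtx"].round(1).tolist(),s["extrinsics"].round(3).tolist())
E
```

```text
pics
{'clock': 0.0, 'joint_pos': array([ 8.01031875e+01,  2.05914066e+01,  6.34514090e-01, -2.05032981e-02,
       -7.01378414e+01, -1.65086045e+01]), 'qvel': array([ 0.01658288, -0.09490031,  0.01722969,  0.0703362 ,  0.03963271,
       -0.00794761]), 'tau': array([ 1.85792938e-03, -5.82717919e+01,  2.93053794e+01,  6.99704424e+00,
        6.73410657e-03, -1.72020459e-04]), 'tool_pos': array([0.29997081, 0.6041285 , 0.22562745]), 'orientation': array([   5.00975179,   89.9033246 , -111.40264735]), 'force': array([-0.31787099, -0.08542288,  0.89613803]), 'moment': array([ 0.00998027,  0.06912881, -0.02969503]), 'opening': 0.08791609535126071}
scene [[366.1, 0.0, 316.5], [0.0, 366.1, 196.9], [0.0, 0.0, 1.0]] [[-0.529, -0.643, 0.554, 1.028], [0.848, -0.386, 0.363, 0.428], [-0.019, 0.662, 0.749, 0.761], [0.0, 0.0, 0.0, 1.0]]
top [[476.1, 0.0, 324.5], [0.0, 476.1, 197.7], [0.0, 0.0, 1.0]] [[0.025, 0.997, -0.072, 0.442], [-1.0, 0.024, -0.013, 0.1], [-0.011, 0.072, 0.997, 1.304], [0.0, 0.0, 0.0, 1.0]]
wrist [[311.2, 0.0, 319.1], [0.0, 311.2, 204.9], [0.0, 0.0, 1.0]] [[-0.445, 0.867, 0.224, 0.36], [-0.896, -0.431, -0.11, 0.574], [0.001, -0.249, 0.968, 0.384], [0.0, 0.0, 0.0, 1.0]]
```

View pics/top0.png

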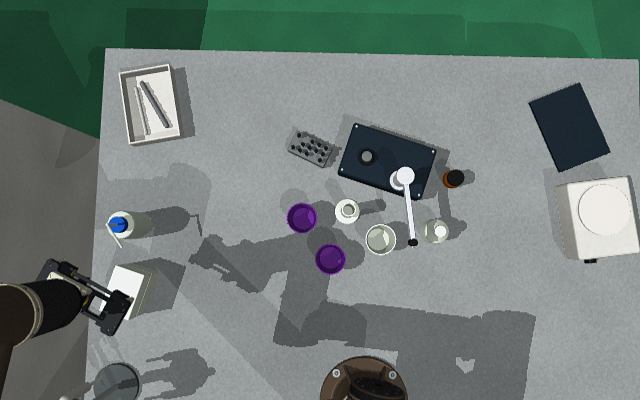

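View pics/scene0.png

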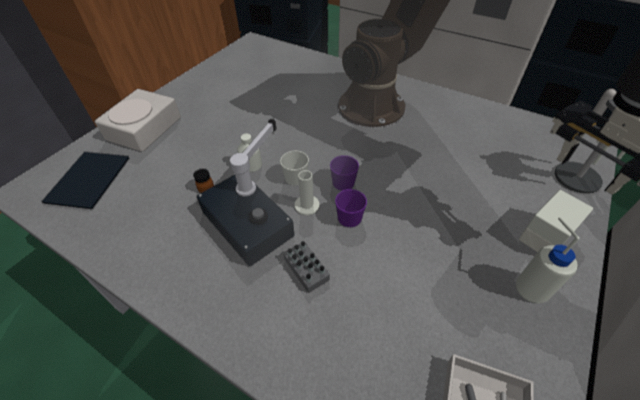

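```bash
python3 - <<'E'
import cv2
i=cv2.imread("pics/top0.png")[110:290,270:480]
cv2.imwrite("pics/top0c.png",cv2.resize(i,None,fx=3.3,fy=3.3,interpolation=cv2.INTER_CUBIC))
E
```

```text
(no output)
```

View pics/top0c.png

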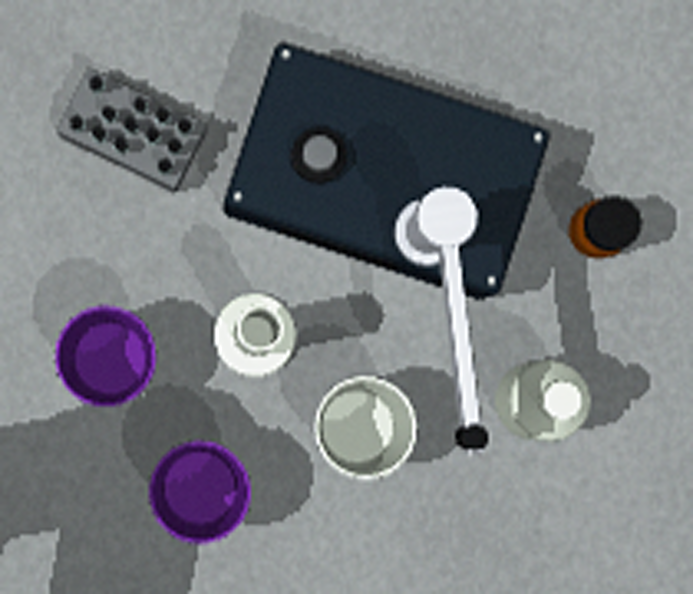

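The candidates for the beaker are the white open wide cup at (381,239), the white narrow cylinder on a foot at (348,210), and the purple cups at (302,217) and (330,259). The white wide one fits; the purple cups are look-alikes. Other things in view are the bottle (436,231), jar (453,178), rack (311,147), hub (405,176), holder (413,242) and button (367,156).

```bash
cat > h.py <<'E'
import numpy as np
def ray(s,u,v,z):
    K=s["mtx"];E=s["extrinsics"]
    d=E[:3,:3]@np.array([(u-K[0,2])/K[0,0],-(v-K[1,2])/K[1,1],-1]);o=E[:3,3]
    return o+d*(z-o[2])/d[2]
def dep(s,u,v):
    K=s["mtx"];E=s["extrinsics"];Z=np.median([x for x in s["z_map"][int(v)-1:int(v)+2,int(u)-1:int(u)+2].ravel() if x>0])
    return E[:3,:3]@(Z*np.array([(u-K[0,2])/K[0,0],-(v-K[1,2])/K[1,1],-1]))+E[:3,3]
E
python3 - <<'E'
from h import *
s=np.load("pics/top0.npz")
P={}
for n,cx,cy,z in [("hub",447,216,.175),("holder",472,437,.175),("rim",366,427,.07),("button",320,153,.08),("cyl",261,328,.12),("bottle",563,400,.11),("jar",612,223,.06),("rack",135,118,.048),("c1",286,53,.07),("c2",538,136,.07),("c3",491,281,.07),("c4",237,196,.07)]:
    u,v=270+cx/3.3,110+cy/3.3
    P[n]=ray(s,u,v,z); print(n,P[n].round(4),dep(s,u,v).round(4))
d=lambda a,b:np.linalg.norm((P[a]-P[b])[:2])
print("arm",d("hub","holder"),"rim r",d("hub","rim"))
a=lambda n:np.degrees(np.arctan2(*(P[n]-P["hub"])[[1,0]]))
print({n:a(n) for n in ("holder","rim","cyl","bottle")})
print("c",d("c1","c2"),d("c2","c3"))
E
```

```text
hub [ 0.5814 -0.0772  0.175 ] [ 0.5815 -0.0773  0.174 ]
holder [ 0.4231 -0.097   0.175 ] [ 0.423  -0.0971  0.1745]
rim [ 0.427  -0.0326  0.07  ] [ 0.4262 -0.0395  0.0053]
button [0.6405 0.0081 0.08  ] [0.6386 0.0089 0.0914]
cyl [0.4999 0.053  0.12  ] [0.5052 0.0487 0.012 ]
bottle [ 0.4515 -0.1766  0.11  ] [ 0.4516 -0.1769  0.1089]
jar [ 0.5931 -0.226   0.06  ] [ 0.5931 -0.2261  0.0596]
rack [0.6707 0.1555 0.048 ] [0.6733 0.1561 0.0338]
c1 [0.7217 0.0358 0.07  ] [0.7221 0.0357 0.0683]
c2 [ 0.6597 -0.1646  0.07  ] [ 0.66   -0.1651  0.0679]
c3 [ 0.5438 -0.1288  0.07  ] [ 0.5437 -0.1287  0.0706]
c4 [0.6063 0.0722 0.07  ] [0.6065 0.0722 0.0684]
arm 0.15954246110648584 rim r 0.16067734982514345
{'holder': np.float64(-172.85827746162892), 'rim': np.float64(163.89770611386064), 'cyl': np.float64(122.03217201195912), 'bottle': np.float64(-142.5359020151617)}
c 0.20983461781429918 0.12134138500861086
```

```bash
cat >> h.py <<'E'
from scipy.spatial.transform import Rotation as Ro
def R(o): return Ro.from_euler('xyz',o["orientation"],degrees=True).as_matrix()
HUB=np.array([.5814,-.0772]);RIM=np.array([.427,-.0326])
E
python3 - <<'E'
from plant import ctrl
from h import *
o=ctrl.get_obs();r=R(o);print(r.round(3));
print("tool y az",np.degrees(np.arctan2(r[1,1],r[0,1])),"z az",np.degrees(np.arctan2(r[1,2],r[0,2])))
E
```

```text
[[-0.     0.896 -0.445]
 [-0.001 -0.445 -0.896]
 [-1.     0.     0.001]]
tool y az -26.40441954290118 z az -116.4044312865676
```

View pics/wrist0.png

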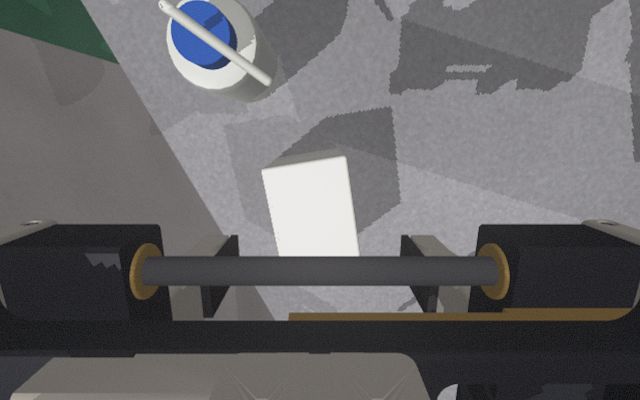

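```bash
python3 - <<'E'
from plant import ctrl
from h import *
s=np.load("pics/top0.npz")
# button area heights
for v in range(146,168,2):
    print(v,[round(float(dep(s,u,v)[2]),3) for u in range(355,381,2)])
o=ctrl.get_obs();r=R(o)
p=o["tool_pos"].copy();goal=np.array([.47,-.16,.227])
for k in range(12):
    d=goal-p; n=12-k; st=d/n; t=r.T@st
    print(t.round(4), end=' '); p=p+r@t.round(3)
    roll=9.8 if k<7 else 0
    r=r@Ro.from_euler('x',roll,degrees=True).as_matrix()
    print(p.round(3))
print("z az",np.degrees(np.arctan2(r[1,2],r[0,2])))
E
```

```text
146 [0.069, 0.068, 0.069, 0.069, 0.069, 0.067, 0.068, 0.07, 0.069, 0.069, 0.069, 0.068, 0.069]
148 [0.07, 0.068, 0.069, 0.069, 0.072, 0.072, 0.072, 0.07, 0.07, 0.069, 0.067, 0.069, 0.07]
150 [0.069, 0.068, 0.07, 0.079, 0.08, 0.08, 0.083, 0.081, 0.081, 0.07, 0.068, 0.069, 0.07]
152 [0.069, 0.068, 0.073, 0.082, 0.087, 0.091, 0.089, 0.088, 0.083, 0.08, 0.068, 0.068, 0.068]
154 [0.069, 0.069, 0.081, 0.083, 0.089, 0.091, 0.09, 0.09, 0.088, 0.081, 0.07, 0.069, 0.068]
156 [0.069, 0.07, 0.081, 0.082, 0.091, 0.092, 0.091, 0.09, 0.089, 0.081, 0.071, 0.069, 0.069]
158 [0.069, 0.069, 0.08, 0.083, 0.091, 0.09, 0.092, 0.092, 0.089, 0.081, 0.072, 0.069, 0.068]
160 [0.07, 0.069, 0.075, 0.081, 0.083, 0.087, 0.089, 0.088, 0.079, 0.079, 0.07, 0.069, 0.069]
162 [0.069, 0.07, 0.072, 0.08, 0.082, 0.082, 0.082, 0.079, 0.081, 0.071, 0.069, 0.067, 0.07]
164 [0.068, 0.07, 0.069, 0.07, 0.076, 0.079, 0.078, 0.077, 0.072, 0.068, 0.068, 0.066, 0.067]
166 [0.069, 0.069, 0.069, 0.068, 0.069, 0.067, 0.068, 0.07, 0.068, 0.068, 0.07, 0.067, 0.069]
[-0.      0.041   0.0507] [0.314 0.54  0.226]
[-0.     0.049  0.043] [0.328 0.477 0.226]
[-0.      0.0557  0.034 ] [0.343 0.413 0.226]
[-0.      0.0606  0.0241] [0.357 0.349 0.226]
[-0.      0.0638  0.0134] [0.372 0.285 0.226]
[-0.      0.0651  0.0024] [0.386 0.222 0.226]
[-0.0001  0.0646 -0.0086] [0.401 0.158 0.226]
[-0.0001  0.0621 -0.0194] [0.414 0.094 0.226]
[-0.0001  0.0621 -0.0195] [0.428 0.031 0.226]
[-0.0001  0.0622 -0.0196] [ 0.442 -0.033  0.227]
[-0.0002  0.0622 -0.0195] [ 0.456 -0.096  0.227]
[-0.0003  0.0625 -0.0199] [ 0.47  -0.16   0.227]
z az 174.9955620523069
```

servo_tool([
  {"offset": [0,0.026,0.032],"roll": 9.8,"claw": -1},
  {"offset": [0,0.031,0.027],"roll": 9.8,"claw": -1},
  {"offset": [0,0.036,0.022],"roll": 9.8,"claw": -1},
  {"offset": [0,0.04,0.015],"roll": 9.8,"claw": -1},
  {"offset": [0,0.042,0.008],"roll": 9.8,"claw": -1},
  {"offset": [0,0.043,0.002],"roll": 9.8,"claw": -1},
  {"offset": [0,0.043,-0.006],"roll": 9.8,"claw": -1},
  {"offset": [0,0.05,-0.015],"roll": 0,"claw": -1},
  {"offset": [0,0.05,-0.015],"roll": 0,"claw": -1},
  {"offset": [0,0.05,-0.015],"roll": 0,"claw": -1},
  {"offset": [0,0.05,-0.015],"roll": 0,"claw": -1},
  {"offset": [0,0,0],"roll": 0,"claw": -1},
])

```text
clock: 1.65
tool_pos: [0.4083, 0.1082, 0.2265]
orientation: [21.5, 90.0, -163.8]
force: [0.5, 0.6, 0.4]
opening: 0.0005
```

servo_tool([
  {"offset": [0,0.042,-0.014],"roll": 0,"claw": -1},
  {"offset": [0,0.042,-0.014],"roll": 0,"claw": -1},
  {"offset": [0,0.042,-0.014],"roll": 0,"claw": -1},
  {"offset": [0,0.042,-0.014],"roll": 0,"claw": -1},
  {"offset": [0,0.042,-0.014],"roll": 0,"claw": -1},
  {"offset": [0,0.042,-0.014],"roll": 0,"claw": -1},
  {"offset": [0,0,0],"roll": 0,"claw": -1},
])

```text
clock: 2.52
tool_pos: [0.4705, -0.1489, 0.2259]
orientation: [16.1, 89.9, -169.1]
force: [-1.3, 1.1, -0.5]
opening: 0.0005
```

```bash
python3 - <<'E'
from plant import ctrl
import cv2
from h import *
for n in ("top","wrist"):
    s=ctrl.snapshot(n); cv2.imwrite(f"pics/{n}1.png",s["frame"]); np.savez(f"pics/{n}1.npz",**s)
o=ctrl.get_obs();print(o["tool_pos"],R(o).round(3),o["joint_pos"].round(1))
E
```

```text
[ 0.47010228 -0.14710871  0.22610759] [[-0.001 -0.088 -0.996]
 [ 0.    -0.996  0.088]
 [-1.    -0.     0.001]] [  5.5   3.2 -21.7  -0.  -65.1 -10.6]
```

View pics/wrist1.png

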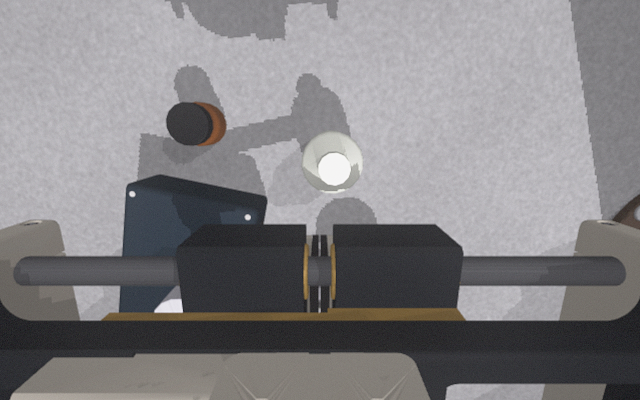

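View pics/top1.png

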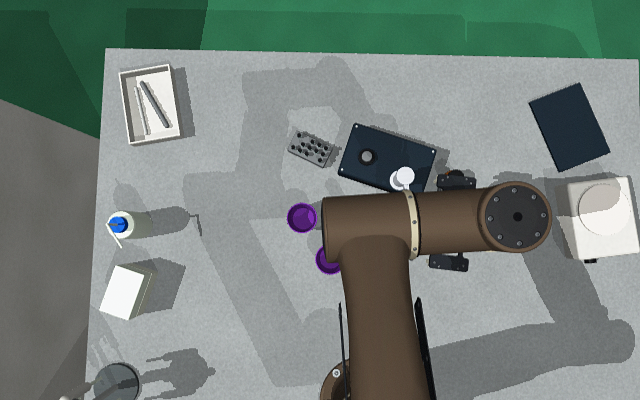

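servo_tool([
  {"offset": [0.02,0,0],"roll": 0,"claw": -1},
  {"offset": [0.02,0,0],"roll": 0,"claw": -1},
  {"offset": [0.02,0,0],"roll": 0,"claw": -1},
  {"offset": [0.01,0,0],"roll": 0,"claw": -1},
  {"offset": [0,0,0],"roll": 0,"claw": -1},
])

```text
clock: 3.25
tool_pos: [0.4699, -0.1466, 0.1563]
orientation: [8.1, 89.9, -176.9]
force: [0.5, -0.1, 0.1]
opening: 0.0007
```

```bash
python3 - <<'E'
from plant import ctrl
import cv2
from h import *
s=ctrl.snapshot("scene"); cv2.imwrite(f"pics/scene2.png",s["frame"]); np.savez(f"pics/scene2.npz",**s)
i=s["frame"][90:290,160:400];cv2.imwrite("pics/scene2c.png",cv2.resize(i,None,fx=3,fy=3,interpolation=cv2.INTER_CUBIC))
o=ctrl.get_obs();p=o["tool_pos"];r=R(o);print(p,o["force"])
y=-r[:2,1];z=-r[:2,2]
from scipy.optimize import brentq
def gap(t,az):
    d=np.array([np.cos(az),np.sin(az)]);n=np.array([d[1],-d[0]]) # clockwise normal (push dir)
    return max((p[:2]+t*y+9.5e-3*y+k*21e-3*z-HUB)@n for k in(-1,1))+.006
for a in (-172.9,180,170,163.9): print(a,brentq(lambda t:gap(t,np.radians(a)),-.1,.2))
E
```

```text
[ 0.47044246 -0.14676483  0.15695324] [ 0.41123146 -0.40487637  0.92556368]
-172.9 0.03644677869740942
180 0.052486219741064655
170 0.07073652519205678
163.9 0.07972944573329765
```

View pics/scene2c.png

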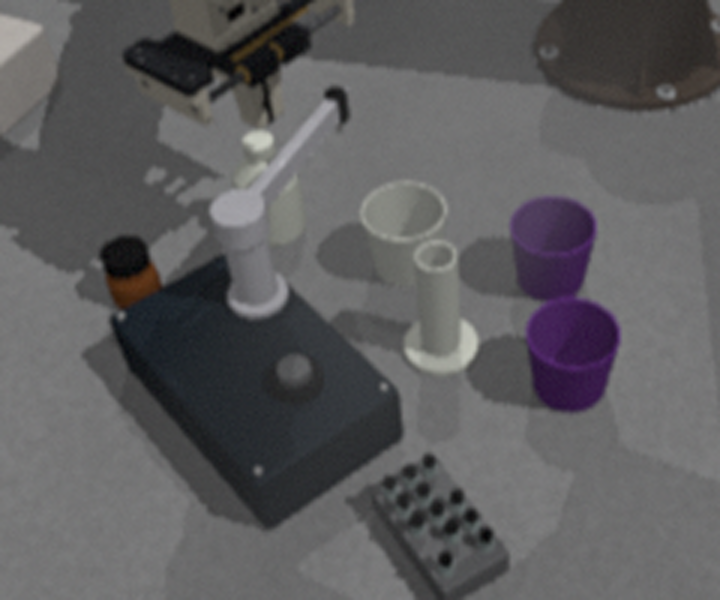

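servo_tool([
  {"offset": [0,-0.012,0],"roll": 0,"claw": -1},
  {"offset": [0,-0.01,0],"roll": 0,"claw": -1},
  {"offset": [0,-0.005,0],"roll": 0,"claw": -1},
  {"offset": [0,-0.004,0],"roll": 0,"claw": -1},
  {"offset": [0,-0.004,0],"roll": 0,"claw": -1},
  {"offset": [0,-0.004,0],"roll": 0,"claw": -1},
  {"offset": [0,-0.004,0],"roll": 0,"claw": -1},
  {"offset": [0,-0.004,0],"roll": 0,"claw": -1},
  {"offset": [0,-0.003,0],"roll": 0,"claw": -1},
  {"offset": [0,0,0],"roll": 0,"claw": -1},
])

```text
clock: 4.55
tool_pos: [0.4748, -0.0971, 0.1566]
orientation: [-144.6, 90.0, 30.4]
force: [-0.1, -0.9, -0.8]
opening: 0.0005
```

```bash
cat > look.py <<'E'
import sys
from plant import ctrl
import cv2
from h import *
t=sys.argv[1]
s=ctrl.snapshot("scene"); np.savez(f"pics/scene{t}.npz",**s)
i=s["frame"][100:220,210:350];cv2.imwrite(f"pics/scene{t}c.png",cv2.resize(i,None,fx=5,fy=5,interpolation=cv2.INTER_CUBIC))
o=ctrl.get_obs();print(o["tool_pos"],o["force"],o["clock"])
E
python3 look.py 3
```

```text
[ 0.47491809 -0.09716532  0.15668212] [ 0.05440045 -0.3651994  -0.11227521] 4.6
```

View pics/scene3c.png

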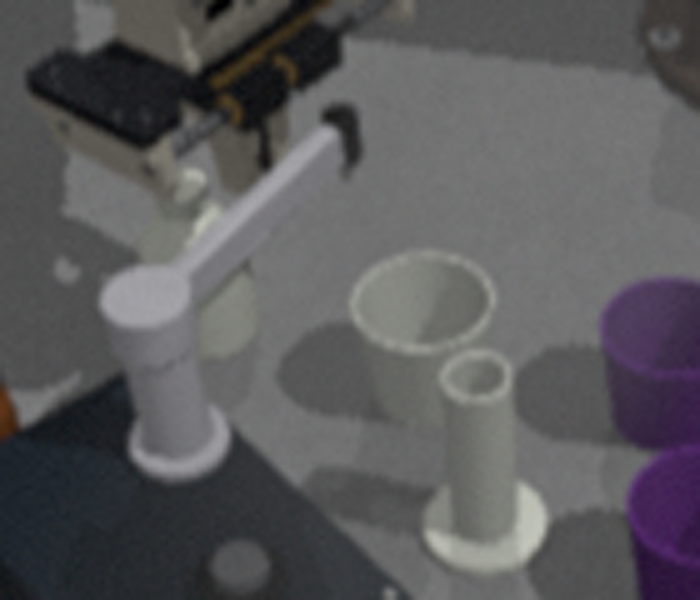

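```bash
cat >> h.py <<'E'
def az(p): return np.degrees(np.arctan2(*(p[:2]-HUB)[::-1]))
E
python3 - <<'E'
from h import *
s=np.load("pics/scene3.npz")
for n,x,y,z in [("holder",343,110,.175),("hub",147,295,.175),("rim",423,301,.07)]:
    p=ray(s,210+x/5,100+y/5,z);print(n,p.round(4),az(p))
p=ray(s,160+337/3,90+97/3,.175);print("before",p.round(4),az(p))
E
```

```text
holder [ 0.4243 -0.0787  0.175 ] -179.45243956175625
hub [ 0.5874 -0.075   0.175 ] 20.066287784411767
rim [ 0.4336 -0.0299  0.07  ] 162.2510830673954
before [ 0.4338 -0.092   0.175 ] -174.26206819362142
```

servo_tool([
  {"offset": [0,-0.004,0],"roll": 0,"claw": -1},
  {"offset": [0,-0.004,0],"roll": 0,"claw": -1},
  {"offset": [0,-0.004,0],"roll": 0,"claw": -1},
  {"offset": [0,-0.004,0],"roll": 0,"claw": -1},
  {"offset": [0,-0.004,0],"roll": 0,"claw": -1},
  {"offset": [0,-0.004,0],"roll": 0,"claw": -1},
  {"offset": [0,-0.002,0],"roll": 0,"claw": -1},
  {"offset": [0,0,0],"roll": 0,"claw": -1},
])

```text
clock: 5.6
tool_pos: [0.4771, -0.0713, 0.1566]
orientation: [-148.7, 90.0, 26.3]
force: [-0.8, -1.0, -1.0]
opening: 0.0005
```

```bash
python3 look.py 4
```

```text
[ 0.47715026 -0.07130687  0.15664064] [-0.68199441 -0.82309807 -0.85367302] 5.65
```

View pics/scene4c.png

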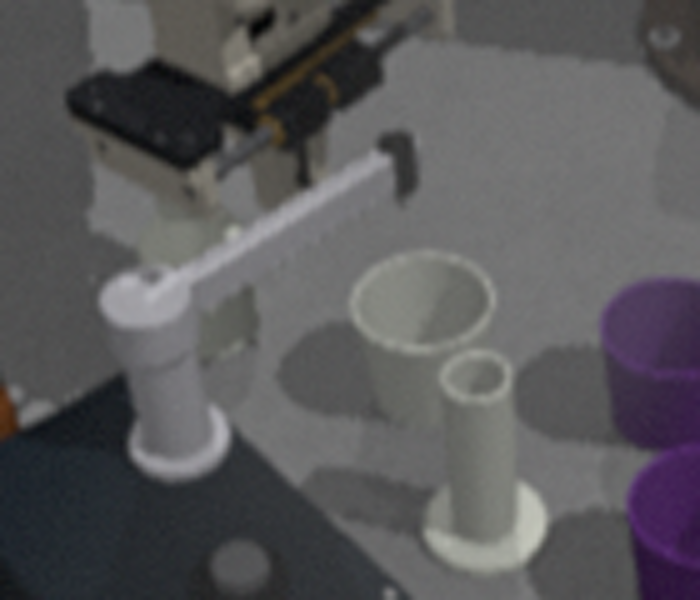

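```bash
python3 - <<'E'
from h import *
s=np.load("pics/scene4.npz")
h=ray(s,210+147/5,100+295/5,.175)
for n,x,y,z in [("holder",398,139,.175),("noz",403,203,.132),("rim",423,301,.07)]:
    p=ray(s,210+x/5,100+y/5,z);q=(p-h)[:2];print(n,p.round(4),np.degrees(np.arctan2(q[1],q[0])),np.linalg.norm(q))
E
```

```text
holder [ 0.4296 -0.04    0.175 ] 167.4824102237971 0.16162249350512511
noz [ 0.4292 -0.0409  0.132 ] 167.8339614382048 0.16181446258052035
rim [ 0.4336 -0.0299  0.07  ] 163.647485360396 0.16030282138698448
```

servo_tool([
  {"offset": [0,-0.003,0],"roll": 0,"claw": -1},
  {"offset": [0,-0.003,0],"roll": 0,"claw": -1},
  {"offset": [0,0,0],"roll": 0,"claw": -1},
  {"offset": [0,0,0],"roll": 0,"claw": -1},
])

```text
clock: 6.15
tool_pos: [0.4775, -0.0653, 0.1567]
orientation: [-133.8, 90.0, 41.3]
force: [-0.2, 0.2, -0.1]
opening: 0.0002
```

```bash
python3 look.py 5
```

```text
[ 0.47740208 -0.06534586  0.15662904] [-0.1908624   0.72540219 -0.54801828] 6.2
```

View pics/scene5c.png

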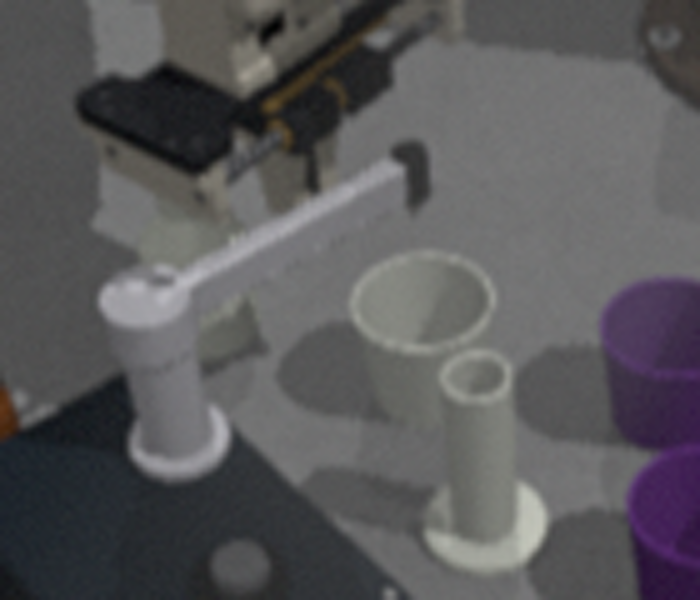

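servo_tool([
  {"offset": [0,0.01,0],"roll": 0,"claw": -1},
  {"offset": [0,0.02,0],"roll": 0,"claw": -1},
  {"offset": [0,0.02,0],"roll": 0,"claw": -1},
  {"offset": [-0.03,0.01,0],"roll": 0,"claw": -1},
  {"offset": [-0.05,0,0],"roll": 0,"claw": -1},
  {"offset": [-0.03,0.04,0],"roll": 0,"claw": -1},
  {"offset": [0,0.05,0],"roll": 0,"claw": -1},
  {"offset": [0,0.05,0],"roll": 0,"claw": -1},
  {"offset": [0,0.05,0],"roll": 0,"claw": -1},
  {"offset": [0,0,0],"roll": 0,"claw": -1},
])

```text
clock: 7.45
tool_pos: [0.4543, -0.3177, 0.2658]
orientation: [-2.8, 89.9, 171.9]
force: [0.2, 0.5, -0.8]
opening: 0.0003
```

```bash
python3 look.py 6;python3 - <<'E'
from plant import ctrl
import cv2
from h import *
s=ctrl.snapshot("top"); np.savez("pics/top6.npz",**s)
i=s["frame"][110:290,270:480]
cv2.imwrite("pics/top6c.png",cv2.resize(i,None,fx=3.3,fy=3.3,interpolation=cv2.INTER_CUBIC))
E
```

```text
[ 0.45454489 -0.31631666  0.26587831] [-0.10437604  0.80803826 -0.04097512] 7.5
```

View pics/top6c.png

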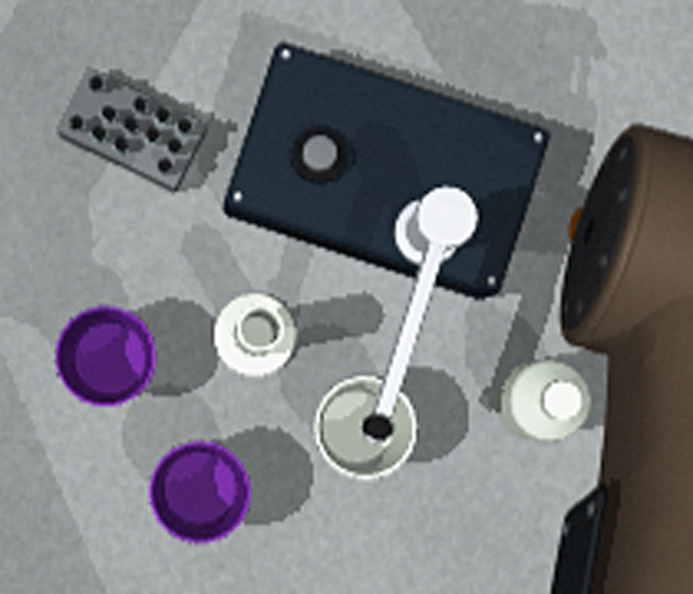

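View pics/scene6c.png

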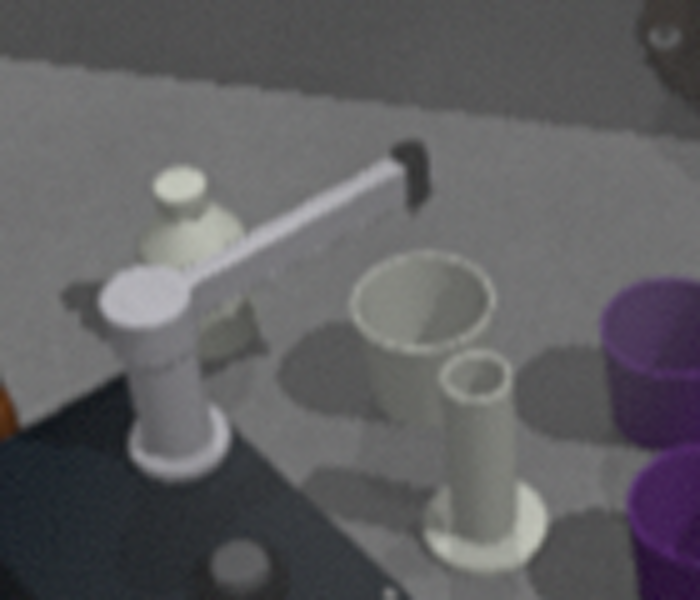

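```bash
python3 - <<'E'
from plant import ctrl
from h import *
s=np.load("pics/top6.npz")
f=lambda x,y,z:ray(s,270+x/3.3,110+y/3.3,z)
h=f(377,427,.175);r=f(366,427,.07);print(h,az(h),r,az(r),np.linalg.norm((h-r)[:2]))
b=f(320,153,.091);print("button",b)
o=ctrl.get_obs();print(o["tool_pos"],o["joint_pos"].round(1))
E
```

```text
[ 0.4284586  -0.02916732  0.175     ] 162.5646154327146 [ 0.42698367 -0.03259474  0.07      ] 163.88791958678328 0.0037313069607586074
button [0.6386991  0.00889053 0.091     ]
[ 0.45483914 -0.31531048  0.2661089 ] [-14.5   7.7 -11.2  -0.  -71.1   9.4]
```

```bash
python3 - <<'E'
from h import *
s=np.load("pics/top1.npz")
for u,v in [(340,215),(370,215),(412,215),(450,210),(518,215),(380,250),(370,350),(420,320),(457,180),(448,262)]: print(u,v,dep(s,u,v).round(3))
s=np.load("pics/scene4.npz")
for v in range(100,130,4): print(v,[dep(s,u,v).round(3).tolist() for u in (235,250,270)])
E
python3 - <<'E'
from plant import ctrl
import cv2
s=ctrl.snapshot("scene");cv2.imwrite("pics/scene7.png",s["frame"])
E
```

```text
340 215 [0.466 0.086 0.647]
370 215 [0.467 0.045 0.649]
412 215 [ 0.468 -0.012  0.653]
450 210 [ 0.477 -0.065  0.646]
518 215 [ 0.471 -0.15   0.667]
380 250 [0.42  0.032 0.662]
370 350 [0.304 0.049 0.726]
420 320 [ 0.331 -0.02   0.673]
457 180 [ 0.555 -0.158  0.333]
448 262 [ 0.388 -0.14   0.334]
100 [[0.22, -0.443, 0.001], [0.529, -0.063, 0.308], [0.477, -0.052, 0.282]]
104 [[0.238, -0.428, 0.0], [0.529, -0.065, 0.297], [0.481, -0.05, 0.274]]
108 [[0.258, -0.411, 0.001], [0.53, -0.068, 0.286], [0.485, -0.049, 0.265]]
112 [[0.275, -0.397, -0.001], [0.529, -0.07, 0.274], [0.487, -0.048, 0.256]]
116 [[0.55, -0.099, 0.265], [0.533, -0.069, 0.266], [0.49, -0.048, 0.246]]
120 [[0.562, -0.088, 0.266], [0.544, -0.06, 0.265], [0.502, -0.039, 0.246]]
124 [[0.572, -0.079, 0.265], [0.556, -0.05, 0.266], [0.507, -0.036, 0.239]]
128 [[0.574, -0.08, 0.255], [0.565, -0.043, 0.264], [0.507, -0.037, 0.227]]
```

View pics/scene7.png

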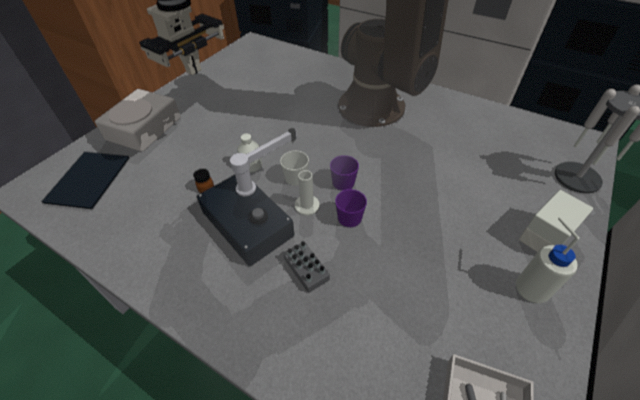

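servo_tool([
  {"offset": [0,0,0],"roll": 9.7,"claw": -1},
  {"offset": [0,0,0],"roll": 9.7,"claw": -1},
  {"offset": [0,0,0],"roll": 9.6,"claw": -1},
  {"offset": [0,0,0],"roll": 0,"claw": -1},
])

```text
clock: 8.1
tool_pos: [0.4558, -0.3136, 0.2669]
orientation: [-147.8, 90.0, -1.6]
force: [-0.1, -0.5, -0.6]
opening: 0.0006
```

```bash
python3 - <<'E'
from plant import ctrl
from h import *
o=ctrl.get_obs();r=R(o);print(np.degrees(np.arctan2(r[1,2],r[0,2])),r.T@(np.array([.6387,.0089,.2])-o["tool_pos"]))
E
```

```text
146.16426111176975 [ 0.066952   -0.3697355   0.02767912]
```

servo_tool([
  {"offset": [0,-0.037,0.003],"roll": 0,"claw": -1},
  {"offset": [0,-0.037,0.003],"roll": 0,"claw": -1},
  {"offset": [0,-0.037,0.003],"roll": 0,"claw": -1},
  {"offset": [0,-0.037,0.003],"roll": 0,"claw": -1},
  {"offset": [0,-0.037,0.003],"roll": 0,"claw": -1},
  {"offset": [0,-0.037,0.003],"roll": 0,"claw": -1},
  {"offset": [0,-0.037,0.003],"roll": 0,"claw": -1},
  {"offset": [0,-0.037,0.003],"roll": 0,"claw": -1},
  {"offset": [0,-0.037,0.002],"roll": 0,"claw": -1},
  {"offset": [0,-0.037,0.002],"roll": 0,"claw": -1},
  {"offset": [0,0,0],"roll": 0,"claw": -1},
])

```text
clock: 9.48
tool_pos: [0.6398, 0.0105, 0.2659]
orientation: [31.3, 90.0, 177.7]
force: [-0.3, -0.7, -0.2]
opening: 0.0004
```

```bash
python3 - <<'E'
from plant import ctrl
import cv2
from h import *
s=ctrl.snapshot("scene");cv2.imwrite("pics/scene8.png",s["frame"])
o=ctrl.get_obs();r=R(o);print(o["tool_pos"],o["force"],np.degrees(np.arctan2(r[1,2],r[0,2])),r.T@(np.array([.6387,.0089,.11])-o["tool_pos"]))
E
```

```text
[0.63921447 0.00938039 0.26609241] [-0.07320913  0.29933231 -0.72817749] 146.34354921166238 [1.56092795e-01 6.07425681e-04 7.77495914e-05]
```

View pics/scene8.png

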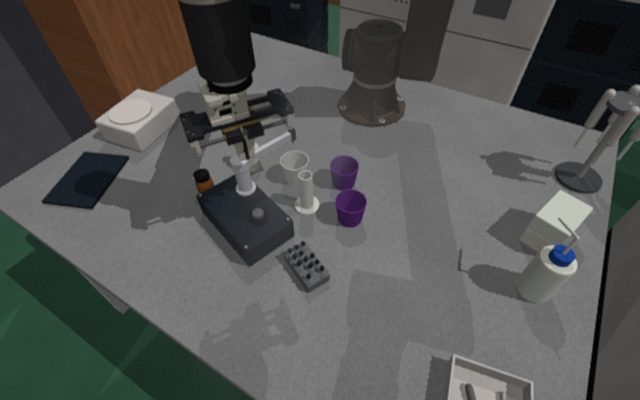

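servo_tool([
  {"offset": [0.03,0,0],"roll": 0,"claw": -1},
  {"offset": [0.03,0,0],"roll": 0,"claw": -1},
  {"offset": [0.03,0,0],"roll": 0,"claw": -1},
  {"offset": [0.03,0,0],"roll": 0,"claw": -1},
  {"offset": [0.02,0,0],"roll": 0,"claw": -1},
  {"offset": [0.01,0,0],"roll": 0,"claw": -1},
  {"offset": [0,0,0],"roll": 0,"claw": -1},
])

```text
clock: 10.4
tool_pos: [0.6388, 0.0074, 0.1165]
orientation: [58.0, 90.0, -155.9]
force: [-0.1, -0.2, 0.6]
opening: 0.0005
```

```bash
python3 - <<'E'
from plant import ctrl
import cv2
from h import *
s=ctrl.snapshot("scene")
i=s["frame"][80:270,150:330];cv2.imwrite("pics/scene9c.png",cv2.resize(i,None,fx=3,fy=3,interpolation=cv2.INTER_CUBIC))
o=ctrl.get_obs();r=R(o);print(o["tool_pos"],o["force"])
E
```

```text
[0.63936999 0.00755579 0.11725165] [-0.45013283  0.14748364  0.07664994]
```

View pics/scene9c.png

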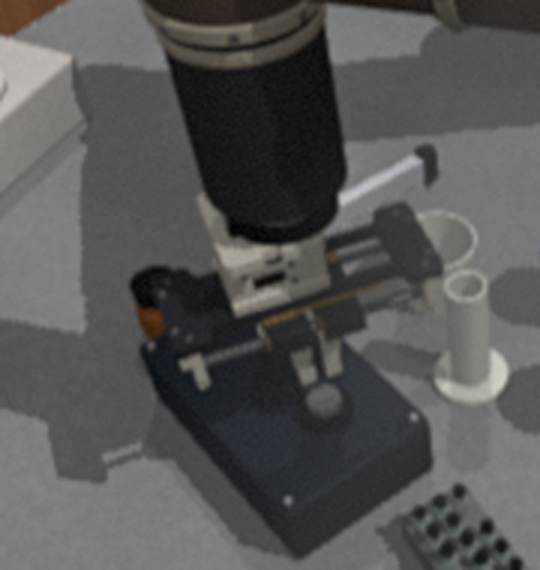

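servo_tool([
  {"offset": [0.01,0,0],"roll": 0,"claw": -1},
  {"offset": [0.01,0,0],"roll": 0,"claw": -1},
  {"offset": [0.004,0,0],"roll": 0,"claw": -1},
  {"offset": [0.003,0,0],"roll": 0,"claw": -1},
  {"offset": [0,0,0],"roll": 0,"claw": -1},
])

```text
clock: 11.08
tool_pos: [0.6389, 0.0076, 0.0895]
orientation: [57.8, 90.0, -156.2]
force: [-0.8, 0.3, 3.8]
opening: -0.0001
```

```bash
python3 - <<'E'
from plant import ctrl
import cv2
from h import *
s=ctrl.snapshot("scene")
i=s["frame"][80:270,150:330];cv2.imwrite("pics/scene10c.png",cv2.resize(i,None,fx=3,fy=3,interpolation=cv2.INTER_CUBIC))
for k in range(3):
  o=ctrl.get_obs();print(o["tool_pos"],o["force"])
E
```

```text
[0.63904332 0.00767471 0.08975806] [-1.64126898  0.18617633  2.94561869]
[0.63904332 0.00767471 0.08975806] [-1.64126898  0.18617633  2.94561869]
[0.63904332 0.00767471 0.08975806] [-1.64126898  0.18617633  2.94561869]
```

View pics/scene10c.png

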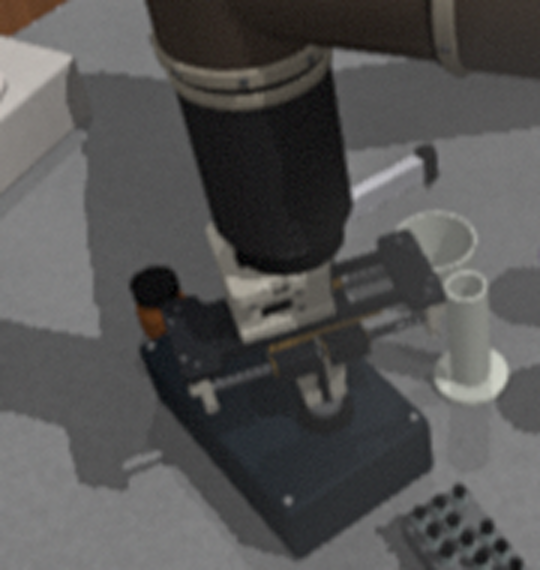

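The fingertips are on the button (crop pixel 325,405) with about 3 N on it, and the swing arm hasn't moved. Next I press.

servo_tool([
  {"offset": [0.0015,0,0],"roll": 0,"claw": -1},
  {"offset": [0.0015,0,0],"roll": 0,"claw": -1},
  {"offset": [0.0015,0,0],"roll": 0,"claw": -1},
  {"offset": [0,0,0],"roll": 0,"claw": -1},
])

```text
clock: 11.62
tool_pos: [0.6393, 0.0077, 0.0862]
orientation: [-160.9, 90.0, -14.9]
force: [-5.4, -0.6, 10.7]
opening: 0.0004
```

servo_tool([
  {"offset": [0.001,0,0],"roll": 0,"claw": -1},
  {"offset": [0.001,0,0],"roll": 0,"claw": -1},
  {"offset": [0,0,0],"roll": 0,"claw": -1},
  {"offset": [0,0,0],"roll": 0,"claw": -1},
])

```text
clock: 12.12
tool_pos: [0.6394, 0.0077, 0.086]
orientation: [-156.9, 89.9, -10.8]
force: [-10.2, 0.5, 22.7]
opening: 0.0005
```

```bash
python3 - <<'E'
from plant import ctrl
import cv2
from h import *
s=ctrl.snapshot("scene")
i=s["frame"][180:240,210:310];cv2.imwrite("pics/scene11c.png",cv2.resize(i,None,fx=7,fy=7,interpolation=cv2.INTER_CUBIC))
o=ctrl.get_obs();print(o["tool_pos"],o["force"])
E
```

```text
[0.63939568 0.00765121 0.0859626 ] [-10.75204182   1.18296655  23.60449561]
```

View pics/scene11c.png

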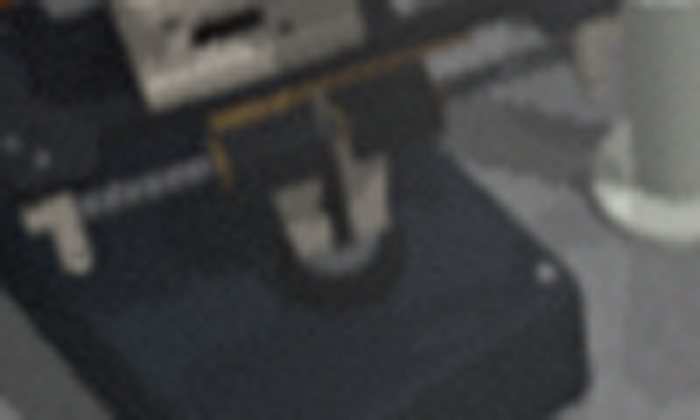

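The tool stopped hard at z = 0.086 under 23 N. That is about 5 to 6 mm below the free top and still above the 0.082 housing, so the button is fully down. I'll release it now.

servo_tool([
  {"offset": [-0.004,0,0],"roll": 0,"claw": -1},
  {"offset": [-0.006,0,0],"roll": 0,"claw": -1},
  {"offset": [-0.02,0,0],"roll": 0,"claw": -1},
  {"offset": [-0.04,0,0],"roll": 0,"claw": -1},
  {"offset": [-0.04,0,0],"roll": 0,"claw": -1},
  {"offset": [-0.04,0,0],"roll": 0,"claw": -1},
  {"offset": [-0.03,0,0],"roll": 0,"claw": -1},
  {"offset": [0,0,0],"roll": 0,"claw": -1},
])

```text
clock: 13.18
tool_pos: [0.6408, 0.0081, 0.2659]
orientation: [-132.9, 89.7, 13.1]
force: [0.5, 0.0, -1.0]
opening: 0.0005
```

servo_tool([
  {"offset": [0,0.04,0],"roll": 0,"claw": -1},
  {"offset": [0,0.04,0],"roll": 0,"claw": -1},
  {"offset": [0,0.04,0],"roll": 0,"claw": -1},
  {"offset": [0,0.04,0],"roll": 0,"claw": -1},
  {"offset": [0,0.04,0],"roll": 0,"claw": -1},
  {"offset": [0,0.04,0],"roll": 0,"claw": -1},
  {"offset": [0,0.04,0],"roll": 0,"claw": -1},
  {"offset": [0,0.04,0],"roll": 0,"claw": -1},
  {"offset": [0,0.04,0],"roll": 0,"claw": -1},
  {"offset": [0,0,0],"roll": 0,"claw": -1},
])

```text
clock: 14.42
tool_pos: [0.4364, -0.2921, 0.2621]
orientation: [4.9, 89.9, 150.7]
force: [-0.2, -0.4, 1.0]
opening: 0.0003
```

```bash
python3 - <<'E'
from plant import ctrl
import cv2
from h import *
s=ctrl.snapshot("top"); np.savez("pics/top12.npz",**s)
i=s["frame"][110:290,270:480]
cv2.imwrite("pics/top12c.png",cv2.resize(i,None,fx=3.3,fy=3.3,interpolation=cv2.INTER_CUBIC))
print(dep(s,367,156), ctrl.get_obs()["tool_pos"],ctrl.get_obs()["force"])
E
```

```text
[0.63989183 0.00871559 0.08947217] [ 0.43716561 -0.29131447  0.26217974] [-0.00079138  0.35217778  0.2725361 ]
```

View pics/top12c.png

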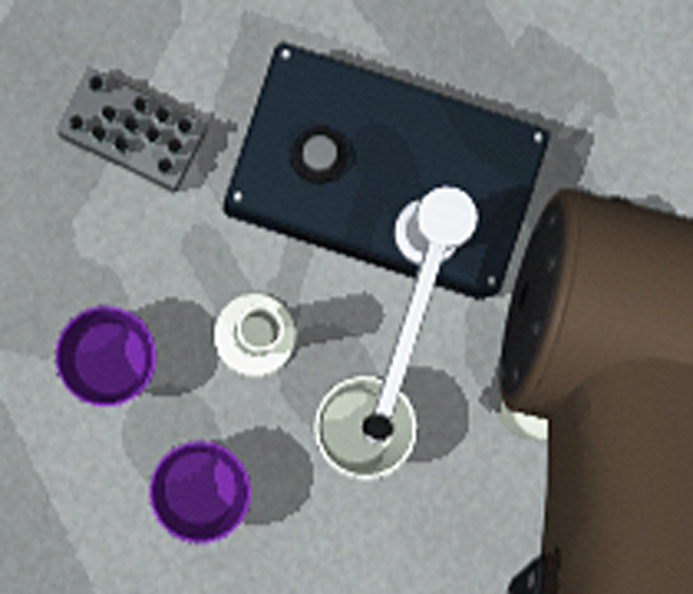

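The nozzle at (377,427) is still over the beaker and nothing else has moved. I'll compare the button's height before and after, then hand in.

```bash
python3 - <<'E'
from plant import ctrl
from h import *
for t in ("top0","top6","top12"):
    s=np.load(f"pics/{t}.npz");print(t,np.mean([dep(s,u,v)[2] for u in range(364,371) for v in range(153,160)]))
s=ctrl.snapshot("scene")
import cv2;cv2.imwrite("pics/scene13.png",s["frame"])
E
```

```text
top0 0.09063443104273815
top6 0.09092696288641883
top12 0.09104377015311418
```

View pics/scene13.png

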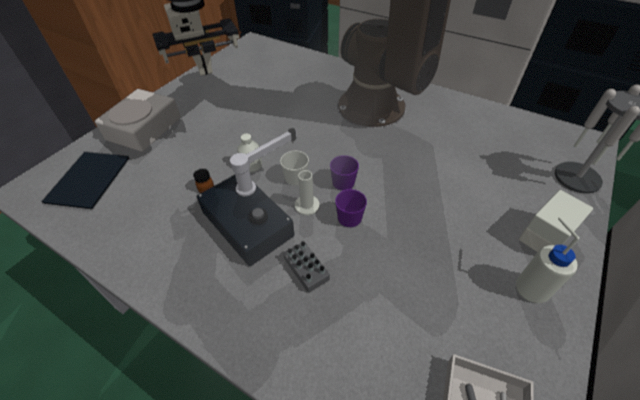

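```bash
python3 -c "
from plant import ctrl
print(ctrl.close_job())"
```

```text
the job is handed in; nothing more can be done
None
```

I pushed the swing arm by its side with the shut fingertips until the nozzle was over the white beaker. I then backed off, pressed the button down to its stop, let it go, withdrew and handed in at about 14.5 s. No verdict was reported.

- **Nozzle:** the top view puts it about 4 mm from the beaker's centre. The view after the press shows the same position.
- **Button press:** the tool stopped hard at z = 0.086 m under 23 N. By the arm's readings that is about 5 mm of the 6 mm travel, within the 2 mm calibration. I take it as fully down because of the force and the hard stop, but the travel itself can't be read directly.
- **Button release:** its top is back at 0.091 m, the same as at the start.
- **Other objects:** the last views show the beaker, cylinder, bottle, jar and rack upright with no visible shift. The robot arm hid the bottle and jar in the last top view, so those two were checked only in the scene view.
- **Camera disagreement:** the scene camera sits about 6 mm off the top camera in absolute position. The arm and beaker angles agreed within about 1°.

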